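Park the open pot ring on its storage post

TASK

Put away the wooden pot ring whose gap is wide enough for the post: slide it sideways through its gap onto the post of the steel stand, under the knob, until the post stands in the middle of the ring, and leave it lying flat on the stand's base. Leave the other wooden ring, with the narrow gap, where it lies.

Things in the scene. Friction and masses are not known exactly. Their poses are not given: they have to be found in the camera images.
- wide_ring_centre (a point): The ring to put away: loose, lying flat, C-shaped, of round light wood 18 mm thick, inner diameter 58, outer 94 mm, gap 36 mm wide; 60 to 130 g. Opposite the gap a flat handle 22 mm wide, 18 mm high. Point: centre of the round opening, 9 mm above its underside. Its x axis points out through the gap, z up; the handle lies 40 to 120 mm along -x (take it across, at 95 mm).
- narrow_ring_centre (a point): The other pot ring, to be left alone: loose, same wood, size and handle, but its gap is only 10 mm wide, too narrow for the post. The point and axes are as on the first ring.
- post_foot (a point): Fixed stand: round steel base 116 mm across, 12 mm high, with an upright steel post 16 mm thick in its middle, topped by a wooden knob 66 mm across that no ring passes over; the knob's underside is 64 mm, its top 81 mm above the base. Point: on the post's axis at the base's upper face, 12 mm above the worktop; z up. A ring may come from any side.
Mind the look-alikes: they are no part of the job. Leave any pink look-alike of the part that bears wide_ring_centre alone.

How it is judged:
At the end, for the whole second after the job is handed in: The ring with the wide gap lies flat (within 7 degrees) on the stand's base (its centre 4 to 14 mm above the base's upper face) with the post inside it, the post's axis within 20 mm of the ring's centre, and is let go (horizontal distance between wide_ring_centre and post_foot below 0.02 m and z of wide_ring_centre in the frame of post_foot between 0.004 and 0.014 m and angle between wide_ring_centre's own z axis and vertical below 0.12 rad); the robot touches nothing.
It fails at once if the ring with the narrow gap is moved more than 30 mm (distance of narrow_ring_centre from where it was at the start of the episode above 0.03 m).
It also fails if it takes over 35 s, if anything falls off the work surface, if the arm or the gripper's body presses on something with over 40 N, if the wrist force passes 120 N, or if a joint passes its speed limit or range.

ROBOT

A 7-joint arm with a two-finger parallel gripper is mounted at the origin on a cart in front of the work surface, level with it; the furniture and walls round the work are solid. World frame = base frame: x ahead of the robot, y to its left, z up, the work surface at z = 0. Lengths are in m, angles in rad, forces in N, time in s.
With the tool pointing down it reaches from about 0.425 to 0.95 m from the base axis. Payload 4.7 kg.
Tool frame: the origin (TCP) lies on the centre line of the jaws, within the pads' length; the fingertips stand robot.nose_length ahead of it and the grasp point (between the pads) lies 8 mm behind it (robot.nose_length is the distance from the TCP to the fingertips, in m); z points along the fingers, y is the line along which they close (so a half turn about z gives the same grasp; the last joint's range is limited). The gripper opens to 85 mm and grips with 20 to 120 N. Pads are 22 mm wide; open, the fingers measure 114 mm over their backs; the gripper's body (76 mm by 85 mm) begins 54 mm behind the grasp point. The pads swing forward as they close: fully open they stand 13 mm farther back than shut.
Start: joints at [1.164, 0.469, -0.049, 1.532, 0.024, 1.141, -0.082], TCP at [0.249, -0.627, 0.242] pointing down, gripper open.
Joint ranges: [-2.59, 2.59], [-0.33, 1.99], [-1.39, 1.29], [0.1, 2.45], [-1.04, 4.18], [0.21, 1.99], [-2.66, 2.66]. Speed limits (rad/s): [2.57, 2.57, 3.14, 3.14, 3.14, 3.14, 3.14].

INTERFACE

Orientations are given as [roll, pitch, yaw] about the fixed x, y, z axes, in that order (R = Rz(yaw) Ry(pitch) Rx(roll)).
In Python, from plant import robot gives the robot as it stands. Calls block until the motion is done:
- robot.goto(position, orientation): joint-space move of the TCP to a pose.
- robot.move_straight(position, vel=0.15, attitude=None, contact_N=None): straight line of the TCP; attitude=None keeps the orientation; vel is the mean speed in m/s. With contact_N (N) it stops when the force on the tool has changed by that much, and returns True; else False.
- robot.move_joints(angles): joint-space move.
- robot.grip(opening, strength=None): opening from 0.0 (shut) to 1.0 (fully open); strength is the grip in N (None keeps the last); returns when the fingers have stopped.
- robot.sleep(seconds).
- robot.inverse_kinematics(position, orientation): joint angles nearest the present ones, or None.
- robot.sense(): the state.
- robot.grab_frame(name): name is "side" or "top" or "wrist"; returns a dict with "image" (420x560x3 uint8, red, green, blue), "range_z" (420x560 float32, m along the optical axis (not along the pixel's ray), 0 where there is no reading), "fx", "fy", "cx", "cy" (pixels), "R" (3x3) and "t" (3): a world point X has camera coordinates R X + t. Camera axes: x right, y down, z forward; pixel columns grow to the right and rows downward; lengths in m; the calibration is good to about 2 mm. A picture is of the moment at which its call begins.
A pose or a line that the arm cannot do raises robot.IKError and nothing moves.
- robot.close_job(): hands the job in; it is judged then, once.
The state is a dict: "t": time; "joint_pos": joint angles; "joint_velocities": joint speeds; "effort": joint torques, N m; "tcp_pos": TCP position; "tcp_rot": TCP orientation; "wrist_force": force on the tool from outside, world axes, zero at the start; "torque": the same for the moment, N m; "opening": opening from 0.0 (shut) to 1.0 (fully open); "gripper_force": force on a finger pad.
Only numpy, scipy, OpenCV 4.12 (cv2) and the standard library are available. Lean on these libraries where they do the work, as an engineer would, in place of code of your own. Each camera call takes 0.05 s, during which the arm holds its last target. There are 200 camera calls.

## Working session

There is one attempt and no reset: what is moved stays moved. The work goes in short steps, each a Python script; the robot and the scene stay as the last script left them, time stands still between calls to the robot, and variables do not carry over. Pictures are saved under pics/ and viewed, at most 10 in all, crops included, and the job is handed in when it is done.

```bash
mkdir -p pics; ls; python3 - <<'E'
from plant import robot
import numpy as np,cv2
for n in("top","side"):
    f=robot.grab_frame(n); cv2.imwrite(f"pics/{n}0.png",f["image"][:,:,::-1]); np.savez(f"{n}0.npz",**f)
print(robot.nose_length,robot.sense()["t"],robot.sense()["tcp_rot"])
E
```

```text
pics
0.011 0.1 [-3.13981621e+00  4.75349854e-05  3.77875153e-01]
```

View pics/top0.png

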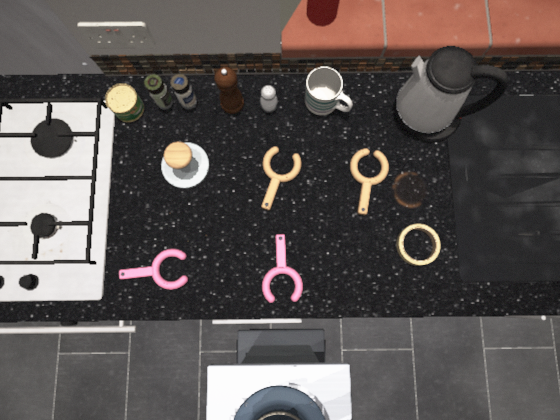

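View pics/side0.png

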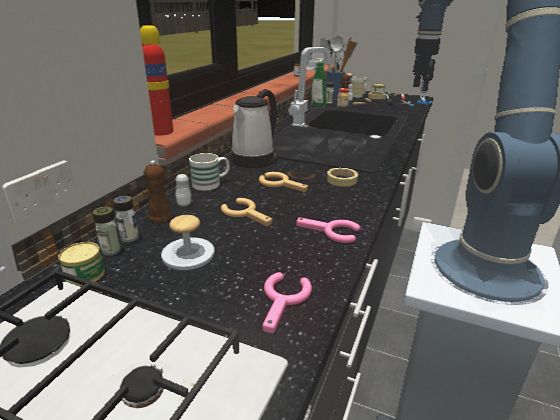

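The top view shows the stand at about (185,165), with its knob at (178,154). There are two wooden rings, at (282,163) and (369,167), and pink look-alikes at (170,269) and (282,285). I'll enlarge the rings and read off positions.

```bash
cat > h.py <<'E'
import numpy as np
def w(f,u,v,z):
    "world point on pixel ray at height z"
    d=f["R"].T@np.array([(u-f["cx"])/f["fx"],(v-f["cy"])/f["fy"],1]); c=-f["R"].T@f["t"]
    return c+d*(z-c[2])/d[2]
def cloud(f):
    v,u=np.mgrid[:420,:560]; Z=f["range_z"]
    P=np.stack([(u-f["cx"])/f["fx"]*Z,(v-f["cy"])/f["fy"]*Z,Z],-1)
    return (P-f["t"])@f["R"]
E
python3 - <<'E'
import numpy as np,cv2
from h import *
f=dict(np.load("top0.npz")); im=f["image"]
c=im[125:225,150:400]; cv2.imwrite("pics/crop.png",cv2.resize(c,None,fx=3.2,fy=3.2,interpolation=cv2.INTER_CUBIC)[:,:,::-1])
print("cam",-f["R"].T@f["t"]); P=cloud(f)
hsv=cv2.cvtColor(im,cv2.COLOR_RGB2HSV)
m=cv2.inRange(hsv,(8,70,120),(25,255,255)); m[:130]=0;m[225:]=0
n,l,s,_=cv2.connectedComponentsWithStats(m)
for i in range(1,n):
    if s[i,4]>100: 
        q=P[l==i]; print(s[i],np.median(q,0),q.min(0),q.max(0))
# base circle
for u,v in((185,180),(200,165),(178,154)): print(u,v,P[v,u])
m=(abs(P[...,2]-.012)<.006)&(hsv[...,1]<60)&(hsv[...,2]>140); m[:, :155]=0;m[:,215:]=0;m[:135]=0;m[195:]=0
pts=np.argwhere(m)[:,::-1].astype(np.int32)
(cx,cy),r=cv2.minEnclosingCircle(pts); print("base",cx,cy,r,w(f,cx,cy,.012), w(f,cx+r,cy,.012))
for a in((178,154,.093),(282,163,.009),(267,205,.009),(369,167,.009),(364,210,.009)): print(a,w(f,*a))
E
```

```text
cam [ 0.2975983  -0.01363474  1.0148989 ]
[164 141  28  28 594] [0.61376275 0.2203281  0.08908088] [ 0.2975983  -0.01363474 -0.00532711] [0.68185059 0.27689183 1.0148989 ]
[261 146  40  64 867] [0.58620419 0.0077796  0.01571977] [ 0.2975983  -0.05807694 -0.00665291] [0.66445254 0.03741944 1.0148989 ]
[350 148  39  66 965] [ 0.58175832 -0.21194286  0.01562442] [ 0.2975983  -0.26982978 -0.00492925] [ 0.65641944 -0.01363474  1.0148989 ]
185 180 [0.57749878 0.22028778 0.00755895]
200 165 [0.61352723 0.18423017 0.01152527]
178 154 [0.61369297 0.2177165  0.09429388]
base 185.0 165.0 23.85382080078125 [0.61383848 0.22046089 0.012     ] [0.61310585 0.16269954 0.012     ]
(178, 154, 0.093) [0.61413723 0.21804166 0.093     ]
(282, 163, 0.009) [ 0.61685666 -0.01436248  0.009     ]
(267, 205, 0.009) [0.51302675 0.02258224 0.009     ]
(369, 167, 0.009) [ 0.60407897 -0.22496202  0.009     ]
(364, 210, 0.009) [ 0.49803279 -0.20767825  0.009     ]
```

View pics/crop.png

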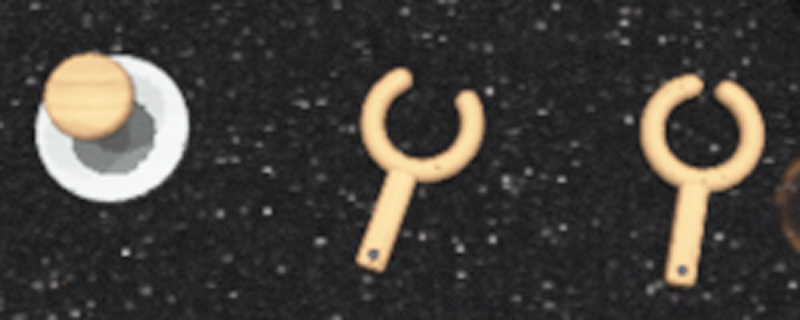

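The ring on the left, at crop (423,122), has the wide gap. Its handle runs down to (370,265). Its centre is about (0.617,-0.015), its axis yaw about -0.35, and the post is at (0.614,0.219). The base radius checks out at 57.7 mm, close to the 58 mm given, so I'll grasp it.

```bash
python3 - <<'E'
import numpy as np,cv2
from plant import robot
from h import *
f=dict(np.load("top0.npz"))
a=w(f,150+423/3.2-.3,125+122/3.2-.3,.012)[:2]; b=w(f,150+370/3.2-.3,125+265/3.2-.3,.018)[:2]
d=a-b; print(a,b,np.linalg.norm(d)); d/=np.linalg.norm(d); yaw=np.arctan2(d[1],d[0]); g=a-.095*d; print(yaw,g)
for y in(yaw,yaw+np.pi,0,np.pi): print(y,robot.inverse_kinematics([*g,.1],[np.pi,0,y]), robot.inverse_kinematics([.439,.22,.05],[np.pi,0,y]))
o=[np.pi,0,yaw]
robot.goto([*g,.12],o)
robot.grip(.7)
print(robot.move_straight([*g,.014],vel=.1,contact_N=6), robot.sense()["tcp_pos"])
robot.grip(0,50)
s=robot.sense();print(s["opening"],s["gripper_force"],s["tcp_pos"])
robot.move_straight([*g,.09],vel=.12)
s=robot.sense();print(s["opening"],s["gripper_force"],s["tcp_pos"],s["t"])
for n in("top","side"):
    f=robot.grab_frame(n); cv2.imwrite(f"pics/{n}1.png",f["image"][:,:,::-1]); np.savez(f"{n}1.npz",**f)
E
```

```text
[ 0.61634974 -0.01409313] [0.50509197 0.02623718] 0.11834198510693396
-0.34776197572162126 [0.52703665 0.01828235]
-0.34776197572162126 [ 0.17089368  0.43269427 -0.35841443  2.00170082  0.21901532  0.74368994
 -2.23784204] [-0.81748762  0.46014844  0.33386481  2.14448543 -0.27048144  0.57595395
 -2.20625258]
2.793830677868172 [ 0.47229456  0.52238034 -0.75824955  1.98528178  0.48735498  0.82222918
  0.66184314] [ 0.22765974  0.69179568 -1.0292144   2.08755866  0.82292178  0.8414444
 -0.07989774]
0 [ 0.21070152  0.440104   -0.40922371  1.99942738  0.2512595   0.75025156
 -1.91962203] [-0.03967762  0.52922969 -0.64238354  2.1004532   0.51004381  0.66815798
 -2.59772607]
3.141592653589793 [ 0.4965723   0.53418203 -0.79288212  1.98405912  0.51243196  0.83270005
  0.98743039] [ 0.21402229  0.67885461 -1.00685572  2.08815813  0.80483354  0.82761065
  0.28336211]
False [0.52754723 0.01836033 0.01454784]
0.24368646394350654 50.00080168247223 [0.52751461 0.01836271 0.01463093]
0.2419119582030431 49.267664551734924 [0.52633269 0.01806354 0.08936855] 5.4333
```

View pics/top1.png

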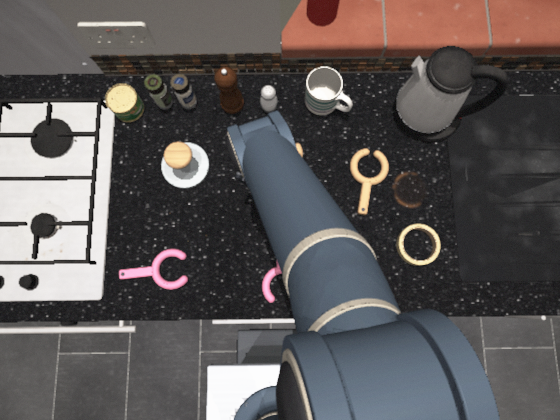

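View pics/side1.png

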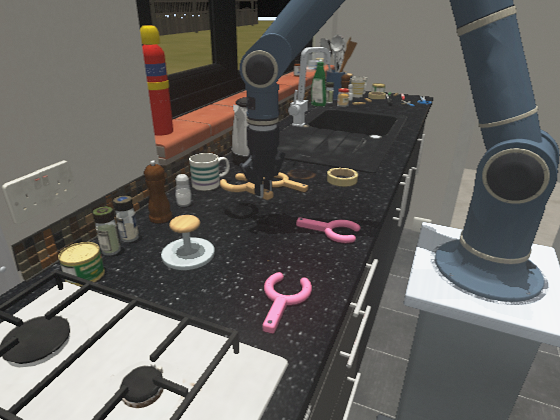

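The ring is gripped and lifted: it hangs near (250,185) in the side view, roughly level. I'll take it to a pre-approach pose beside the stand and check it in the hand with the wrist camera.

```bash
python3 - <<'E'
import numpy as np,cv2
from plant import robot
yaw=-.3478; d=np.array([np.cos(yaw),np.sin(yaw)]); post=np.array([.614,.2195])
robot.move_straight([.45,.03,.055],vel=.2)
robot.move_straight([*(post-.185*d),.055],vel=.2)
s=robot.sense();print(s["opening"],s["tcp_pos"],s["tcp_rot"],s["t"],s["joint_pos"])
for n in("wrist","side","top"):
    f=robot.grab_frame(n); cv2.imwrite(f"pics/{n}2.png",f["image"][:,:,::-1]); np.savez(f"{n}2.npz",**f)
E
```

```text
0.23698575368518196 [0.44018896 0.28162479 0.05492617] [ 3.14092037e+00  4.57119327e-05 -3.49008016e-01] 7.525 [-0.5692524   0.47486942 -0.10190115  2.05040587  0.08062155  0.62056127
 -2.6454139 ]
```

View pics/wrist2.png

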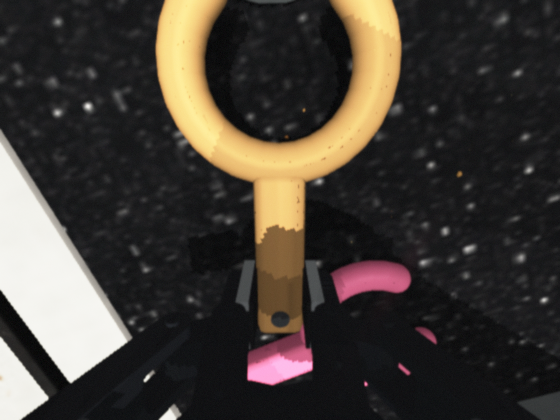

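View pics/side2.png

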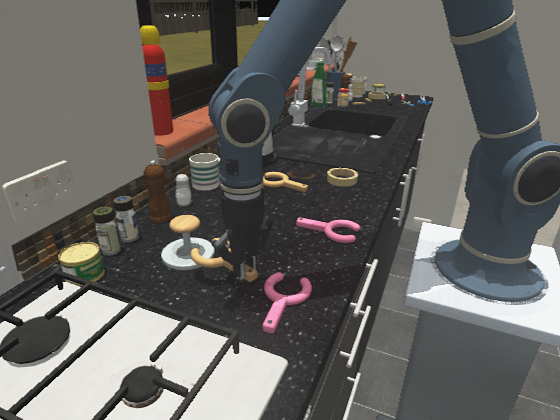

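In the wrist view the ring sits straight in the jaws: ring centre about (279,50), handle centre line at column 280. I'll use the wrist depth to measure its tilt and centre before sliding it in.

```bash
python3 - <<'E'
import numpy as np,cv2
from h import *
f=dict(np.load("wrist2.npz")); P=cloud(f)
m=cv2.inRange(cv2.cvtColor(f["image"],cv2.COLOR_RGB2HSV),(8,70,60),(25,255,255))>0
m&=(f["range_z"]>0)&(P[...,2]>.03); m[330:]=0
m=cv2.erode(m.astype(np.uint8),np.ones((7,7)))>0
yaw=-.348;d=np.array([np.cos(yaw),np.sin(yaw)]);n=np.array([-d[1],d[0]]); T=np.array([.44019,.28162])
q=P[m]; x=(q[:,:2]-T)@d; y=(q[:,:2]-T)@n
for lo in np.arange(-.03,.15,.015):
    k=(x>=lo)&(x<lo+.015)
    if k.sum()>30: print(round(lo,3),k.sum(),"z95",np.percentile(q[k,2],95).round(4),"y",np.percentile(y[k],[2,98]).round(4))
for s in(-1,1):
    k=(s*y>.03)&(x>.05); print("side",s,"z95",np.percentile(q[k,2],95))
E
```

```text
-0.03 82 z95 0.0583 y [-0.009   0.0085]
-0.015 731 z95 0.0588 y [-0.0089  0.0083]
0.0 778 z95 0.0588 y [-0.0088  0.0081]
0.015 1148 z95 0.0587 y [-0.0093  0.0086]
0.03 1138 z95 0.0587 y [-0.0087  0.0088]
0.045 2163 z95 0.0585 y [-0.0212  0.0215]
0.06 3926 z95 0.0582 y [-0.0345  0.0341]
0.075 2667 z95 0.0582 y [-0.0413  0.0409]
0.09 3276 z95 0.0583 y [-0.0426  0.0428]
0.105 3012 z95 0.0582 y [-0.0401  0.0402]
side -1 z95 0.0583853095759779
side 1 z95 0.05825413927530162
```

The ring is level and centred, with its centre 95 mm ahead of the TCP. I'll slide it on.

```bash
python3 - <<'E'
import numpy as np,cv2
from plant import robot
yaw=-.348; d=np.array([np.cos(yaw),np.sin(yaw)]); post=np.array([.614,.2195])
robot.move_straight([*(post-.185*d),.036],vel=.1)
c=robot.move_straight([*(post-.095*d),.036],vel=.08,contact_N=10)
s=robot.sense();print(c,s["tcp_pos"],s["wrist_force"],s["t"])
if not c:
    c=robot.move_straight([*(post-.095*d),.0255],vel=.03,contact_N=4)
    s=robot.sense();print(c,s["tcp_pos"],s["wrist_force"])
    robot.grip(.6)
    p=robot.sense()["tcp_pos"]
    robot.move_straight([p[0],p[1],.2],vel=.15)
    robot.goto([.45,.05,.3],[np.pi,0,yaw])
print(robot.sense()["t"])
f=robot.grab_frame("top"); cv2.imwrite("pics/top3.png",cv2.resize(f["image"][110:260,90:290],None,fx=3,fy=3)[:,:,::-1])
f=robot.grab_frame("side"); cv2.imwrite("pics/side3.png",cv2.resize(f["image"][190:310,120:320],None,fx=3,fy=3)[:,:,::-1])
E
```

```text
False [0.52401328 0.25228457 0.03594206] [-0.26175002 -1.04833479 -1.31631021] 9.2917
True [0.52446075 0.25226084 0.02618209] [-0.57029277 -0.653024    7.52339841]
12.325
```

View pics/top3.png

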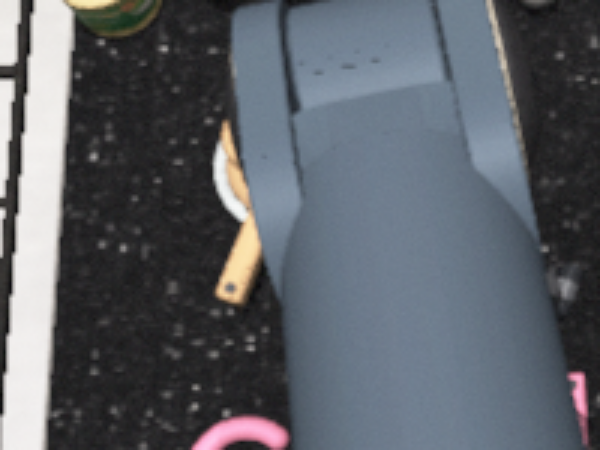

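View pics/side3.png

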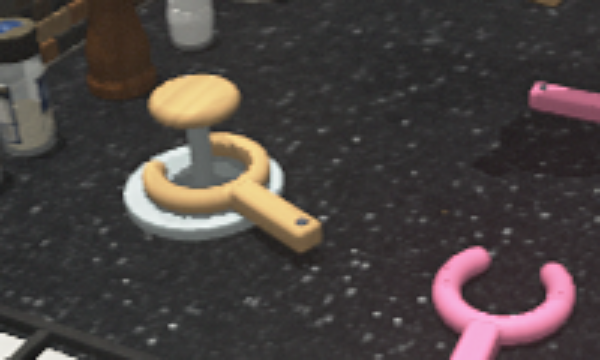

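The ring lies flat on the base. The post foot, at crop (203,183), stands in the middle of the opening. The gripper is clear, so I'll hand in.

```bash
python3 -c "
from plant import robot
print(robot.close_job(), robot.sense()['t'])"
```

```text
the job is handed in; nothing more can be done
the job is handed in; nothing more can be done
```

The wide-gap ring lies flat on the stand's base with the post in the middle of it, the narrow-gap ring and pink look-alikes were not touched, and the job was handed in at about 12 s; no verdict was shown.

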